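# Feed dish through the chick-pen gate

## Robot

A 6-joint arm with a two-finger parallel gripper is mounted at the origin on the work surface. World frame = base frame: x ahead of the robot, y to its left, z up, the work surface at z = 0. Lengths are in m, angles in degrees, forces in N, time in s.
With the tool pointing down it reaches from about 0.15 to 0.775 m from the base axis. Payload 6.1 kg.
Tool frame: the origin (TCP) lies midway between the tips of the shut fingers; the grasp point (between the pads) lies 19 mm behind it; z points along the fingers, y is the line along which they close (so a half turn about z gives the same grasp; the last joint's range is limited). The gripper opens to 85 mm and grips with 20 to 120 N. Pads are 22 mm wide; open, the fingers measure 114 mm over their backs; the gripper's body (76 mm by 85 mm) begins 54 mm behind the grasp point. The pads swing forward as they close: fully open they stand 13 mm farther back than shut.
Start: joints at [68.927, 7.208, -2.269, 80.523, 0, 90], TCP at [0.189, 0.49, 0.231] pointing down, gripper open.
Joint ranges: [-155.77, 155.77], [-54.66, 111.73], [-72.52, 77.12], [-102.08, 115.82], [-83.92, 84.16], [-180, 180]. Speed limits (degrees/s): [136.94, 136.94, 172.46, 180, 180, 180].

## Interface

Orientations are given as [roll, pitch, yaw] about the fixed x, y, z axes, in that order (R = Rz(yaw) Ry(pitch) Rx(roll)).
In Python, from rig import r gives the robot as it stands.
- The arm moves only by the tool servo_tool, never from a script. Its argument "steps" is a list of rows, each an object of numbers: "tx", "ty", "tz": the shift along the tool's x, y, z in mm; "wx", "wy", "wz": the turn, a rotation vector about the tool's x, y, z in degrees; "claw": the finger opening in mm, from 0 to 85.4. In form: [{"tx": .., "ty": .., "tz": .., "wx": .., "wy": .., "wz": .., "claw": ..}, ...]. A call has 1 to 12 rows; each row shifts and turns the commanded pose from where the row before left it, along the tool's axes as they then stand; what a row does not reach is not made up. A row lasts 1/10 s, in which the tool goes at most 50 mm and 8.59 degrees, less where a joint would pass 70% of its speed; a pose out of reach is approached as far as the arm can. A call with a gripper value outside its range is refused whole. The fingers move at their own pace and stop on an object; the grip force is fixed at half the most. Time passes only in rows, so rows that do not move let the fingers close. It gives the time, the measured TCP pose, the force, the opening and the grip force at its end, in the units of the state.
- r.observe(): the state, without advancing time (a new reading comes with each control period).
- r.grab_frame(name): name is "side" or "top"; returns (picture, depth): 480x640x3 uint8, blue, green, red; 480x640 float32, m along the optical axis (not along the pixel's ray), 0 where there is no reading.
- r.get_calibration(name): a dict with "fx", "fy", "cx", "cy" (pixels), "rvec" (rotation vector, rad) and "tvec" (3), from world to camera coordinates, as OpenCV has them. Camera axes: x right, y down, z forward; pixel columns grow to the right and rows downward; lengths in m; the calibration is good to about 2 mm. A picture is of the moment at which its call begins. get_calibration takes no time and is no camera call.
- r.finish_job(): hands the job in; it is judged then, once.
The state is a dict: "clock": time; "joints": joint angles; "joint_vel": joint speeds; "tau": joint torques, N m; "tcp_pos": TCP position; "tcp_rot": TCP orientation; "force": force on the tool from outside, world axes, zero at the start; "torque": the same for the moment, N m; "gripper_width": finger opening in m; "grasp_force": force on a finger pad.
Only numpy, scipy, OpenCV 4.12 (cv2) and the standard library are available. Lean on these libraries where they do the work, as an engineer would, in place of code of your own. Each camera call takes 0.05 s, during which the arm holds its last target. There are 200 camera calls.

## Task

Push the self-closing gate of the little chick pen open with one finger, not with the dish, and keep holding it open with that finger while the other finger pushes the small clay feed dish from outside through the gateway, at least until the dish is half way through. Finish with the dish standing wholly inside the pen, far enough in that the gate has swung fully shut behind it. Only push the dish along the surface: never lift or tip it, and leave the cup, the bowls, the yellow box and the spatula where they are.

Things in the scene. Friction and masses are not known exactly. Their poses are not given: they have to be found in the camera images.
- pen: Fixed pen of pale pickets, open on top, no floor or sill. Origin on the work surface at the middle of the gateway, in the line of the front fence; +x leads into the pen, z up. Fences 60 mm high, 10 thick: front at x = 0 (y -155 to +155 mm), sides at y = +-155, back at x = 320 mm. The gateway is a 120 mm gap in the front fence, y = -60 to +60, between 16 mm posts; the gate closes it.
- drinker (a point): Centre of the underside of the chick drinker (64 mm across, 52 mm high) fixed in the pen's far corner at pen x = 275, y = -110 mm. The rest of the pen is empty.
- gate (a joint): Gate angle (rad): 0 shut, grows as it opens into the pen (free end towards pen +x only), stop at 1.7. Plywood board 116 mm long, 7 thick, from 8 to 58 mm above the surface, upright hinge at pen x = 0, y = +59 mm; shut, it lies along pen -y from there. A light spring always closes it (0.012 N m when shut, 0.04 N m at 1.4 rad), in about 2 s.
- gate_edge (a point): Middle of the gate's free end, 116 mm from the hinge, 33 mm above the surface; moves with the gate.
- dish: Loose round feed dish of fired clay, 0.11 to 0.23 kg, open on top: 56 mm across at the foot, 62 at the rim, 34 mm high, wall 4 mm, bottom 5 mm thick (48 mm across inside at the bottom). Origin at the centre of its underside. It starts outside the pen, 150 to 200 mm before the gateway.
- cup: Bystander: clay cup, 72 mm across at the rim, 78 mm high, origin under its centre.
- bowls: Bystander: stack of three nested steel bowls, 144 mm across, 87 mm high, origin under the centre.
- box: Bystander: yellow plastic box with clip-on lid, 123 x 173 x 74 mm (x, y, z), origin under the centre.
- spatula: Bystander: spatula with bamboo handle, 270 mm long, lying flat along its x axis.
Mind the look-alikes: they are no part of the job. What is shaped like the dish but pink or turquoise is not meant.

How it is judged:
By the outcome, as a careful person would: the job done as asked, in the order asked, and still so for the second after the job is handed in, with the robot touching nothing.
It also fails if it takes over 51 s, if anything falls off the work surface, if the arm or the gripper's body presses on something with over 40 N, if the wrist force passes 120 N, or if a joint passes its speed limit or range.

## Working session

There is one attempt and no reset: what is moved stays moved. The work goes in short steps, Python scripts to look and compute and a tool call to move; the robot and the scene stay as the last step left them, time stands still between calls to the robot, and variables do not carry over. Pictures are saved under pics/ and viewed, at most 10 in all, crops included, and the job is handed in when it is done.

Besides the shell and the picture viewer there is one more tool, called after ">>>" in YAML: its name, and indented under it one key for each argument. servo_tool: Moves the arm, as the interface text tells. Its arguments: {"type":"object","properties":{"steps":{"type":"array"}},"required":["steps"]}

```bash
mkdir -p pics; ls; cat > h.py <<'E'
import numpy as np, cv2
from rig import r
def cal(n):
    c=r.get_calibration(n); K=np.array([[c['fx'],0,c['cx']],[0,c['fy'],c['cy']],[0,0,1.]])
    R=cv2.Rodrigues(np.array(c['rvec'],float))[0]; return K,R,np.array(c['tvec'],float).ravel()
def world(n,d):
    K,R,t=cal(n); v,u=np.mgrid[:480,:640]
    p=np.stack([(u-K[0,2])/K[0,0]*d,(v-K[1,2])/K[1,1]*d,d],-1)
    w=(p-t)@R; w[d==0]=np.nan; return w
def proj(n,P):
    K,R,t=cal(n); q=(np.atleast_2d(P)@R.T+t)@K.T; return q[:,:2]/q[:,2:]
E
python3 - <<'E'
from h import *
for n in ("top","side"):
    im,d=r.grab_frame(n); cv2.imwrite(f"pics/{n}0.png",im); np.save(f"{n}0.npy",d)
    K,R,t=cal(n); print(n,-R.T@t,R[2],K[0,0])
s=r.observe(); print({k:np.round(v,3) for k,v in s.items()})
E
```

```text
pics
top [ 0.43620713 -0.01305126  1.36001339] [ 0.09526206 -0.00819878 -0.99541846] 529.3186931623502
side [ 0.26477747 -0.63301476  0.87243261] [ 0.2957124   0.57970086 -0.75927669] 448.9236967404027
{'clock': np.float64(0.1), 'joints': array([ 6.8925e+01,  7.2370e+00, -2.3220e+00,  8.0521e+01, -1.0000e-03,
        9.0000e+01]), 'joint_vel': array([-0.113, -0.025,  0.107, -0.037,  0.007,  0.024]), 'tau': array([ 2.0000e-03, -4.3691e+01,  3.5360e+01,  1.4000e-02,  0.0000e+00,
        0.0000e+00]), 'tcp_pos': array([0.189, 0.49 , 0.231]), 'tcp_rot': array([-1.79920e+02,  1.00000e-03,  1.58925e+02]), 'force': array([ 0.549, -0.046, -0.575]), 'torque': array([ 0.009,  0.023, -0.019]), 'grasp_force': np.float64(0.0), 'gripper_width': np.float64(0.085)}
```

View pics/top0.png

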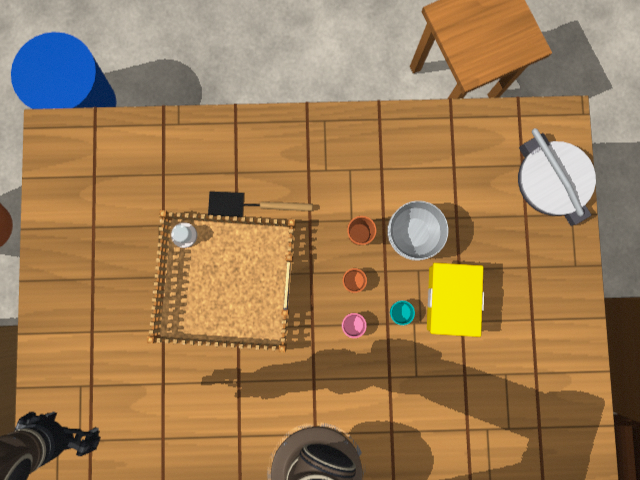

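View pics/side0.png

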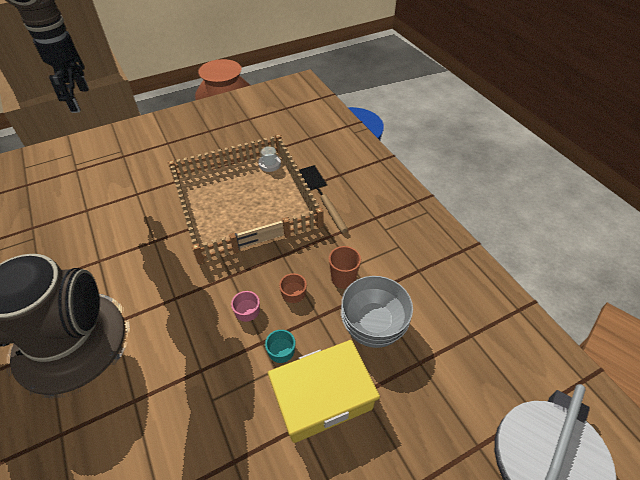

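The top view shows the pen with its gateway facing right, gate at about (289,285) and drinker at (183,235). The brown dish is at (355,281) and the cup at (362,231). The pink (354,325) and turquoise (402,313) look-alikes and the box are nearby.

```bash
cat > m.py <<'E'
from h import *
d=np.load('top0.npy'); w=world('top',d); im=cv2.imread('pics/top0.png')
v,u=np.mgrid[:480,:640]
roi=(u>140)&(u<305)&(v>205)&(v<355)
z=w[...,2]
print('table z',np.nanmedian(z[360:380,100:150]))
m=roi&(z>.045)&(z<.075)
P=w[m][:,:2]
rect=cv2.minAreaRect((P*1000).astype(np.float32)); print(rect, np.round(cv2.boxPoints(rect)))
def circ(name,u0,v0,rr):
    m=((u-u0)**2+(v-v0)**2<rr*rr)&(z>.012); Q=w[m]
    top=np.nanpercentile(Q[:,2],95); T=Q[Q[:,2]>top-.006][:,:2]
    c,rad=cv2.minEnclosingCircle((T*1000).astype(np.float32)); print(name,np.round(c,1),round(rad,1),round(top*1000,1),len(T))
circ('dish',355,281,18);circ('cup',362,231,20);circ('pink',354,325,18);circ('turq',402,313,16);circ('bowls',418,230,36);circ('drinker',183,235,16)
m=(u>420)&(u<490)&(v>255)&(v<345)&(z>.06);print('box',cv2.boxPoints(cv2.minAreaRect((w[m][:,:2]*1000).astype(np.float32))))
# gate: pale top
m=(u>282)&(u<296)&(v>255)&(v<315)&(z>.03)
for a in range(250,322,4):
    row=m[a]; 
    if row.any(): print(a,np.round(w[a][row][:,:3].mean(0)*1000),end=';')
E
python3 m.py
```

```text
table z -0.00025687963123641416
((481.2369384765625, 218.08822631835938), (335.7281494140625, 324.9573059082031), 84.54010009765625) [[304.  66.]
 [627.  36.]
 [659. 370.]
 [335. 401.]]
dish [ 474.  -109.4] 30.3 37.9 92
cup [ 595.  -127.4] 35.7 80.9 138
pink [ 362.2 -104.7] 30.6 38.3 101
turq [ 390.7 -225.6] 30.7 38.2 102
bowls [ 591.4 -265.6] 72.2 87.3 349
drinker [601.  321.6] 21.7 54.8 196
box [[ 328.96094 -410.89746]
 [ 513.24744 -426.43158]
 [ 526.61365 -267.86328]
 [ 342.32715 -252.32916]]
258 [530.  52.  59.];262 [521.  54.  53.];266 [511.  55.  60.];270 [501.  55.  58.];274 [491.  56.  56.];278 [481.  58.  59.];282 [472.  58.  57.];286 [462.  59.  56.];290 [452.  60.  57.];294 [442.  61.  57.];298 [433.  62.  58.];302 [423.  63.  57.];306 [413.  64.  58.];310 [403.  62.  57.];314 [394.  64.  59.];
```

>>> servo_tool:
  steps:
    - {"wz": -7.5}
    - {"wz": -7.5}
    - {"wz": -7.5}
    - {"wz": -7.5}
    - {"wz": -7.8}

```text
invalid input at $.steps[0]: expected keys tx, ty, tz, wx, wy, wz, claw
```

```bash
cat >> h.py <<'E'
O=np.array([466.,58.7]); YAW=np.radians(84.8)
ex=np.array([np.cos(YAW),np.sin(YAW)]); ey=np.array([-ex[1],ex[0]])
def p2w(x,y): return O+x*ex+y*ey
def w2p(p): q=np.asarray(p[:2])-O; return np.array([q@ex,q@ey])
from scipy.spatial.transform import Rotation as Ro
def go(T,z=None):
    s=r.observe(); p=np.array(s['tcp_pos'])*1000; T=np.array([*T,p[2] if z is None else z])
    Rm=Ro.from_euler('xyz',s['tcp_rot'],degrees=True)
    print('clk',s['clock'],'tcp',np.round(p,1),'pen',np.round(w2p(p),1),'rot',np.round(s['tcp_rot'],1),'j6',np.round(s['joints'][5],1),'F',np.round(s['force'],1))
    print('tool shift',np.round(Rm.inv().apply(T-p),1))
def M(c,phi,gap,t):  # tool centre so that dish c touches B's inner face with A shifted t toward +y; gap=clearance
    n=np.array([np.cos(np.radians(phi)),np.sin(np.radians(phi))]); return np.array(c)+n*(42.7-31-gap)+t*np.array([-n[1],n[0]])
E
python3 -c "
from h import *
print(w2p((474,-109.4)))
go((474,-109.4),100)"
```

```text
[-166.68310677  -23.20241192]
clk 0.1 tcp [188.7 489.5 230.6] pen [403.9 315.2] rot [-179.9    0.   158.9] j6 90.0 F [ 0.5 -0.  -0.6]
tool shift [-481.6 -456.1  131.3]
```

>>> servo_tool:
  steps:
    - {"tx": 0,"ty": 0,"tz": 0,"wx": 0,"wy": 0,"wz": -7.5,"claw": 85}
    - {"tx": 0,"ty": 0,"tz": 0,"wx": 0,"wy": 0,"wz": -7.5,"claw": 85}
    - {"tx": 0,"ty": 0,"tz": 0,"wx": 0,"wy": 0,"wz": -7.5,"claw": 85}
    - {"tx": 0,"ty": 0,"tz": 0,"wx": 0,"wy": 0,"wz": -7.5,"claw": 85}
    - {"tx": 0,"ty": 0,"tz": 0,"wx": 0,"wy": 0,"wz": -7.8,"claw": 85}

```text
clock: 0.6
tcp_pos: [0.1887, 0.4897, 0.2308]
tcp_rot: [-180.0, -0.0, -163.0]
force: [-0.8, -0.3, 0.4]
gripper_width: 0.0851
grasp_force: 0.0
```

```bash
python3 -c "
from h import *
go((474,-109.4),100)"
```

```text
clk 0.6 tcp [188.7 489.7 230.8] pen [404.1 315.3] rot [-180.   -0. -163.] j6 51.9 F [-0.8 -0.3  0.4]
tool shift [ -97.3 -656.3  131.3]
```

>>> servo_tool:
  steps:
    - {"tx": -5.7,"ty": -38,"tz": 4,"wx": 0,"wy": 0,"wz": 0,"claw": 85}
    - {"tx": -5.7,"ty": -38,"tz": 4,"wx": 0,"wy": 0,"wz": 0,"claw": 85}
    - {"tx": -5.7,"ty": -38,"tz": 4,"wx": 0,"wy": 0,"wz": 0,"claw": 85}
    - {"tx": -5.7,"ty": -38,"tz": 4,"wx": 0,"wy": 0,"wz": 0,"claw": 85}
    - {"tx": -5.7,"ty": -38,"tz": 4,"wx": 0,"wy": 0,"wz": 0,"claw": 85}
    - {"tx": -5.7,"ty": -38,"tz": 4,"wx": 0,"wy": 0,"wz": 0,"claw": 85}
    - {"tx": -5.7,"ty": -38,"tz": 4,"wx": 0,"wy": 0,"wz": 0,"claw": 85}
    - {"tx": -5.7,"ty": -38,"tz": 4,"wx": 0,"wy": 0,"wz": 0,"claw": 85}
    - {"tx": -5.7,"ty": -38,"tz": 4,"wx": 0,"wy": 0,"wz": 0,"claw": 85}
    - {"tx": -5.7,"ty": -38,"tz": 4,"wx": 0,"wy": 0,"wz": 0,"claw": 85}
    - {"tx": -5.7,"ty": -38,"tz": 4,"wx": 0,"wy": 0,"wz": 0,"claw": 85}
    - {"tx": -5.7,"ty": -38,"tz": 4,"wx": 0,"wy": 0,"wz": 0,"claw": 85}

```text
clock: 1.8
tcp_pos: [0.3857, 0.0713, 0.183]
tcp_rot: [180.0, -0.0, -163.3]
force: [0.6, -0.0, 0.5]
gripper_width: 0.0853
grasp_force: 0.0
```

>>> servo_tool:
  steps:
    - {"tx": -5.7,"ty": -38,"tz": 4,"wx": 0,"wy": 0,"wz": 0,"claw": 85}
    - {"tx": -5.7,"ty": -38,"tz": 4,"wx": 0,"wy": 0,"wz": 0,"claw": 85}
    - {"tx": -5.7,"ty": -38,"tz": 4,"wx": 0,"wy": 0,"wz": 0,"claw": 85}
    - {"tx": -5.7,"ty": -38,"tz": 4,"wx": 0,"wy": 0,"wz": 0,"claw": 85}
    - {"tx": 0,"ty": -38,"tz": 10,"wx": 0,"wy": 0,"wz": 0,"claw": 85}
    - {"tx": 0,"ty": -10,"tz": 10,"wx": 0,"wy": 0,"wz": 0,"claw": 85}
    - {"tx": 0,"ty": 0,"tz": 0,"wx": 0,"wy": 0,"wz": 0,"claw": 85}

```text
clock: 2.5
tcp_pos: [0.4639, -0.113, 0.1454]
tcp_rot: [179.9, -0.2, -163.4]
force: [-1.0, 0.1, 0.0]
gripper_width: 0.085
grasp_force: 0.0
```

```bash
python3 -c "
from h import *
T=p2w(*M((-166.7,-23.2),22,11.5,5)); print(T)
go(T,3)
im,d=r.grab_frame('side'); cv2.imwrite('pics/s1.png',cv2.resize(im[150:400,180:460],None,fx=2,fy=2))"
```

```text
[ 469.15166308 -110.6703002 ]
clk 2.5 tcp [ 463.9 -113.   145.4] pen [-171.1  -13.5] rot [ 179.9   -0.2 -163.4] j6 -30.3 F [-1.   0.1  0. ]
tool shift [ -6.1   0.4 142.3]
```

View pics/s1.png

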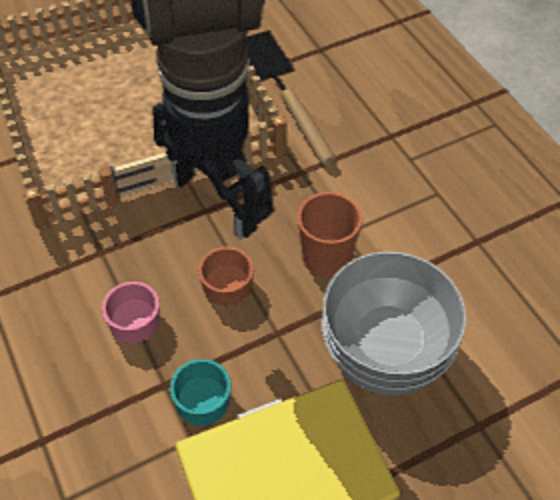

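The side view shows the gripper hanging above the dish; the scene is undisturbed. Descending.

>>> servo_tool:
  steps:
    - {"tx": -6,"ty": 0,"tz": 20,"wx": 0,"wy": 0,"wz": 0,"claw": 85}
    - {"tx": 0,"ty": 0,"tz": 25,"wx": 0,"wy": 0,"wz": 0,"claw": 85}
    - {"tx": 0,"ty": 0,"tz": 25,"wx": 0,"wy": 0,"wz": 0,"claw": 85}
    - {"tx": 0,"ty": 0,"tz": 20,"wx": 0,"wy": 0,"wz": 0,"claw": 85}
    - {"tx": 0,"ty": 0,"tz": 15,"wx": 0,"wy": 0,"wz": 0,"claw": 85}
    - {"tx": 0,"ty": 0,"tz": 15,"wx": 0,"wy": 0,"wz": 0,"claw": 85}
    - {"tx": 0,"ty": 0,"tz": 12,"wx": 0,"wy": 0,"wz": 0,"claw": 85}
    - {"tx": 0,"ty": 0,"tz": 10,"wx": 0,"wy": 0,"wz": 0,"claw": 85}
    - {"tx": 0,"ty": 0,"tz": 0,"wx": 0,"wy": 0,"wz": 0,"claw": 85}

```text
clock: 3.45
tcp_pos: [0.4698, -0.1096, 0.0044]
tcp_rot: [179.9, -0.1, -163.2]
force: [0.3, 0.5, 0.7]
gripper_width: 0.085
grasp_force: 0.0
```

```bash
python3 -c "
from h import *
go(p2w(*M((-166.7,-23.2),22,0,5)),3)
im,d=r.grab_frame('side'); cv2.imwrite('pics/s2.png',cv2.resize(im[180:360,180:400],None,fx=3,fy=3))"
```

```text
clk 3.45 tcp [ 469.8 -109.6    4.4] pen [-167.2  -19.1] rot [ 1.799e+02 -1.000e-01 -1.632e+02] j6 -29.9 F [0.3 0.5 0.7]
tool shift [ 1.  10.7  1.4]
```

View pics/s2.png

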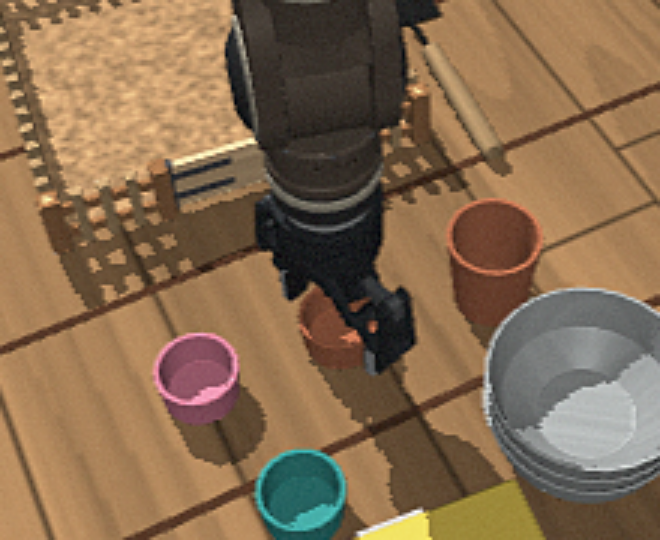

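The side view crop shows finger B just outside the dish at (390,330), with the dish (340,325) standing between the fingers. I'll close the gap and start pushing.

>>> servo_tool:
  steps:
    - {"tx": 0,"ty": 5,"tz": 0,"wx": 0,"wy": 0,"wz": 0,"claw": 85}
    - {"tx": 0,"ty": 3,"tz": 0,"wx": 0,"wy": 0,"wz": 0,"claw": 85}
    - {"tx": 0,"ty": 3,"tz": 0,"wx": 0,"wy": 0,"wz": 0,"claw": 85}
    - {"tx": -0.8,"ty": 3,"tz": 0,"wx": 0,"wy": 0,"wz": 0,"claw": 85}
    - {"tx": -1.2,"ty": 5,"tz": 0,"wx": 0,"wy": 0,"wz": 0,"claw": 85}
    - {"tx": -1.2,"ty": 5,"tz": 0,"wx": 0,"wy": 0,"wz": 0,"claw": 85}
    - {"tx": -1.2,"ty": 5,"tz": 0,"wx": 0,"wy": 0,"wz": 0,"claw": 85}
    - {"tx": -1.2,"ty": 5,"tz": 0,"wx": 0,"wy": 0,"wz": 0,"claw": 85}
    - {"tx": -1.2,"ty": 5,"tz": 0,"wx": 0,"wy": 0,"wz": 0,"claw": 85}
    - {"tx": -0.8,"ty": 3,"tz": 0,"wx": 0,"wy": 0,"wz": 0,"claw": 85}
    - {"tx": 0,"ty": 0,"tz": 0,"wx": 0,"wy": 0,"wz": 0,"claw": 85}

```text
clock: 4.6
tcp_pos: [0.4656, -0.0673, 0.0051]
tcp_rot: [179.9, -0.0, -163.2]
force: [0.5, 0.2, 0.8]
gripper_width: 0.0849
grasp_force: 0.1
```

```bash
cat > look.py <<'E'
from h import *
import sys
go(p2w(0,0))
im,d=r.grab_frame('side'); w=world('side',d)*1000
im2,d2=r.grab_frame('top'); w2=world('top',d2)*1000
for n,i,ww in(('side',im,w),('top',im2,w2)):
    hsv=cv2.cvtColor(i,cv2.COLOR_BGR2HSV)
    x=(ww[...,:2]-O)@ex; y=(ww[...,:2]-O)@ey; z=ww[...,2]
    m=(hsv[...,0]<12)&(hsv[...,1]>120)&(z>27)&(z<42)&(abs(y)<80)&(x>-220)&(x<250)
    if (abs(z[m])>0).sum()>8:
        # robust circle R=30 fit to rim
        from scipy.optimize import least_squares
        f=lambda c:np.hypot(x[m]-c[0],y[m]-c[1])-29.5
        c=least_squares(f,[x[m].mean(),y[m].mean()],loss='soft_l1',f_scale=2).x
        print(n,m.sum(),'dish pen',np.round(c,1),'rng',np.round([x[m].min(),x[m].max(),y[m].min(),y[m].max()]),'z',np.round(np.percentile(z[m],[5,95]),1))
if len(sys.argv)>1: cv2.imwrite(f'pics/{sys.argv[1]}.png',np.hstack([cv2.resize(im[130:330,180:380],None,fx=2,fy=2),cv2.resize(im2[190:390,220:420],None,fx=2,fy=2)]))
E
python3 look.py l1
```

```text
clk 4.6 tcp [465.6 -67.3   5.1] pen [-125.5  -11. ] rot [ 179.9   -0.  -163.2] j6 -25.0 F [0.5 0.2 0.8]
tool shift [-3.670e+01  1.205e+02  1.000e-01]
side 117 dish pen [-139.   -13.6] rng [-169.   -5.  -38.   66.] z [28.2 37.5]
```

View pics/l1.png

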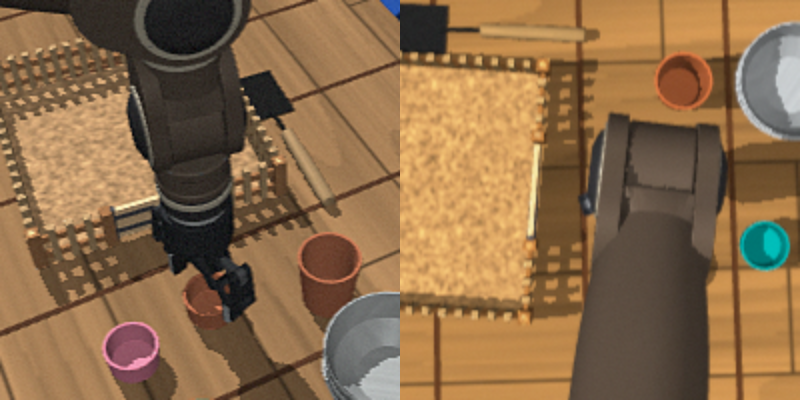

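The crop shows the dish (210,300 left half) against finger B; the arm hides it in the top view, so I rely on the side camera.

```bash
sed -i "s/&(abs(y)<80)&(x>-220)&(x<250)/\&(np.hypot(x-px+11,y-py+5)<50)/; s/^go(p2w(0,0))/go(p2w(0,0)); px,py=w2p(np.array(r.observe()['tcp_pos'])*1000)/" look.py; cat >> look.py <<'E'
    
E
python3 look.py; python3 - <<'E'
from h import *
im,d=r.grab_frame('side')
# overlay hypothesised rim
v=cv2.resize(im[220:320,240:340],None,fx=6,fy=6,interpolation=cv2.INTER_CUBIC)
for c,col in (((-134.5,-20),(255,0,0)),((-139,-13.6),(0,255,0))):
    a=np.linspace(0,6.28,60); P=[[*(p2w(c[0]+31*np.cos(t),c[1]+31*np.sin(t))/1000),.034] for t in a]
    q=(proj('side',P)-[240,220])*6+3; cv2.polylines(v,[q.astype(int)],True,col,1)
cv2.imwrite('pics/l2.png',v)
E
```

```text
clk 4.7 tcp [465.4 -67.5   5. ] pen [-125.7  -10.8] rot [ 179.9   -0.  -163.2] j6 -25.0 F [ 0.5  1.1 -1. ]
tool shift [-3.700e+01  1.206e+02  1.000e-01]
side 114 dish pen [-139.1  -13.8] rng [-169. -108.  -35.   18.] z [27.4 37. ]
```

View pics/l2.png

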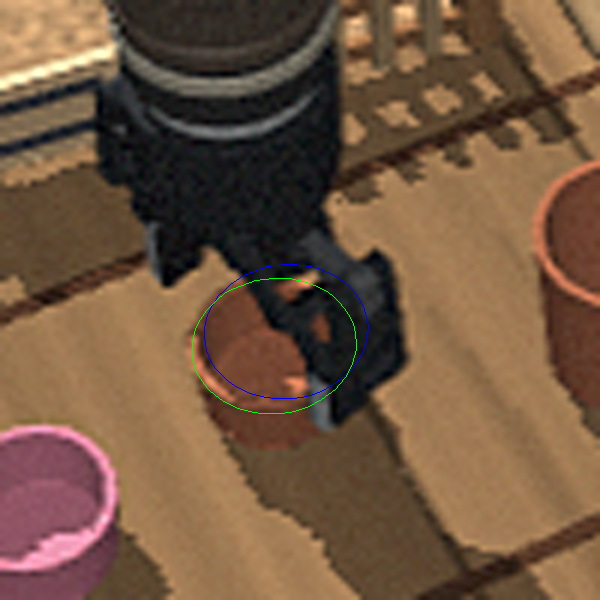

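The dish sits near (-137,-15) in pen coordinates and has slid a little across the pad, so pad friction is low. I'll back off slightly, turn the tool 10° nearer the travel direction, shift it sideways, and continue.

>>> servo_tool:
  steps:
    - {"tx": 0,"ty": -3.5,"tz": 0,"wx": 0,"wy": 0,"wz": 0,"claw": 85}
    - {"tx": 3.5,"ty": 0,"tz": 0,"wx": 0,"wy": 0,"wz": 5,"claw": 85}
    - {"tx": 3,"ty": 0,"tz": 0,"wx": 0,"wy": 0,"wz": 5,"claw": 85}
    - {"tx": 0,"ty": 2,"tz": 0,"wx": 0,"wy": 0,"wz": 0,"claw": 85}
    - {"tx": 0,"ty": 3,"tz": 0,"wx": 0,"wy": 0,"wz": 0,"claw": 85}
    - {"tx": -0.3,"ty": 4,"tz": 0,"wx": 0,"wy": 0,"wz": 0,"claw": 85}
    - {"tx": -0.5,"ty": 6,"tz": 0,"wx": 0,"wy": 0,"wz": 0,"claw": 85}
    - {"tx": -0.5,"ty": 6,"tz": 0,"wx": 0,"wy": 0,"wz": 0,"claw": 85}
    - {"tx": -0.5,"ty": 6,"tz": 0,"wx": 0,"wy": 0,"wz": 0,"claw": 85}
    - {"tx": -0.5,"ty": 6,"tz": 0,"wx": 0,"wy": 0,"wz": 0,"claw": 85}
    - {"tx": -0.3,"ty": 4,"tz": 0,"wx": 0,"wy": 0,"wz": 0,"claw": 85}
    - {"tx": 0,"ty": 0,"tz": 0,"wx": 0,"wy": 0,"wz": 0,"claw": 85}

```text
clock: 6.05
tcp_pos: [0.4588, -0.0351, 0.0053]
tcp_rot: [180.0, 0.0, -173.2]
force: [0.0, -0.2, 0.0]
gripper_width: 0.0851
grasp_force: 0.0
```

```bash
python3 look.py
```

```text
clk 6.05 tcp [458.8 -35.1   5.3] pen [-94.1  -1.3] rot [ 180.     0.  -173.2] j6 -11.2 F [ 0.  -0.2  0. ]
tool shift [-18.3  92.3   0.1]
side 78 dish pen [-105.   -10.5] rng [-132.  -76.  -22.   21.] z [27.8 37.3]
```

>>> servo_tool:
  steps:
    - {"tx": -0.4,"ty": 4,"tz": 0,"wx": 0,"wy": 0,"wz": 0,"claw": 85}
    - {"tx": -0.5,"ty": 6,"tz": 0,"wx": 0,"wy": 0,"wz": 0,"claw": 85}
    - {"tx": -0.5,"ty": 6,"tz": 0,"wx": 0,"wy": 0,"wz": 0,"claw": 85}
    - {"tx": -0.5,"ty": 6,"tz": 0,"wx": 0,"wy": 0,"wz": 0,"claw": 85}
    - {"tx": -0.5,"ty": 6,"tz": 0,"wx": 0,"wy": 0,"wz": 0,"claw": 85}
    - {"tx": -0.5,"ty": 6,"tz": 0,"wx": 0,"wy": 0,"wz": 0,"claw": 85}
    - {"tx": -0.5,"ty": 6,"tz": 0,"wx": 0,"wy": 0,"wz": 0,"claw": 85}
    - {"tx": -0.5,"ty": 6,"tz": 0,"wx": 0,"wy": 0,"wz": 0,"claw": 85}
    - {"tx": -0.5,"ty": 6,"tz": 0,"wx": 0,"wy": 0,"wz": 0,"claw": 85}
    - {"tx": -0.5,"ty": 6,"tz": 0,"wx": 0,"wy": 0,"wz": 0,"claw": 85}
    - {"tx": -0.3,"ty": 4,"tz": 0,"wx": 0,"wy": 0,"wz": 0,"claw": 85}

```text
clock: 7.25
tcp_pos: [0.4566, 0.0267, 0.0053]
tcp_rot: [-180.0, -0.0, -173.3]
force: [-1.7, -2.4, 1.6]
gripper_width: 0.0849
grasp_force: 1.4
```

```bash
python3 look.py l3
```

```text
clk 7.25 tcp [456.6  26.7   5.3] pen [-32.7   6.5] rot [-180.    -0.  -173.3] j6 -3.4 F [-1.7 -2.4  1.6]
tool shift [-13.1  30.6  -0. ]
side 70 dish pen [-44.  -6.] rng [-87. -13. -11.  25.] z [28.6 37.1]
```

View pics/l3.png

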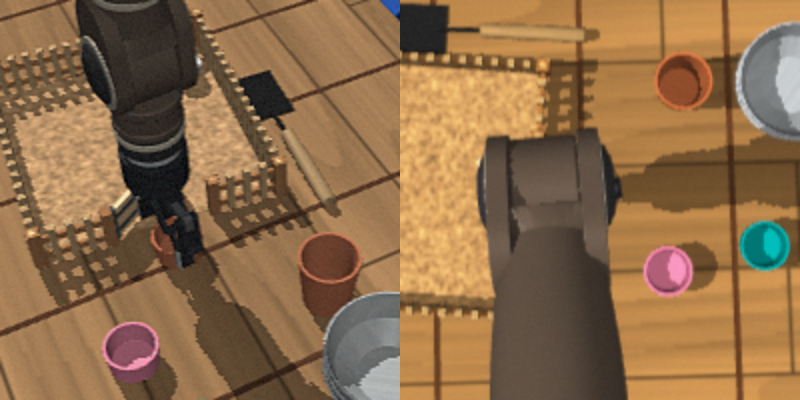

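The left crop shows the gate swung about 40° open by finger A at (125,210), with the dish at (170,240) behind it and clear of the gate. Pushing on to halfway and a bit past.

>>> servo_tool:
  steps:
    - {"tx": -0.2,"ty": 4,"tz": 0,"wx": 0,"wy": 0,"wz": 0,"claw": 85}
    - {"tx": -0.3,"ty": 6,"tz": 0,"wx": 0,"wy": 0,"wz": 0,"claw": 85}
    - {"tx": -0.3,"ty": 6,"tz": 0,"wx": 0,"wy": 0,"wz": 0,"claw": 85}
    - {"tx": -0.3,"ty": 6,"tz": 0,"wx": 0,"wy": 0,"wz": 0,"claw": 85}
    - {"tx": -0.3,"ty": 6,"tz": 0,"wx": 0,"wy": 0,"wz": 0,"claw": 85}
    - {"tx": -0.3,"ty": 6,"tz": 0,"wx": 0,"wy": 0,"wz": 0,"claw": 85}
    - {"tx": -0.3,"ty": 6,"tz": 0,"wx": 0,"wy": 0,"wz": 0,"claw": 85}
    - {"tx": -0.3,"ty": 6,"tz": 0,"wx": 0,"wy": 0,"wz": 0,"claw": 85}
    - {"tx": -0.2,"ty": 4,"tz": 0,"wx": 0,"wy": 0,"wz": 0,"claw": 85}

```text
clock: 8.25
tcp_pos: [0.4534, 0.0769, 0.0053]
tcp_rot: [180.0, 0.0, -173.3]
force: [0.4, -2.9, 0.9]
gripper_width: 0.0852
grasp_force: 0.7
```

```bash
python3 look.py l4
```

```text
clk 8.25 tcp [453.4  76.9   5.3] pen [16.9 14.2] rot [ 180.     0.  -173.3] j6 2.9 F [ 0.4 -2.9  0.9]
tool shift [-10.4 -19.5  -0. ]
side 77 dish pen [ 5.9 -0.1] rng [-36.  38. -29.  30.] z [28.6 37.8]
```

View pics/l4.png

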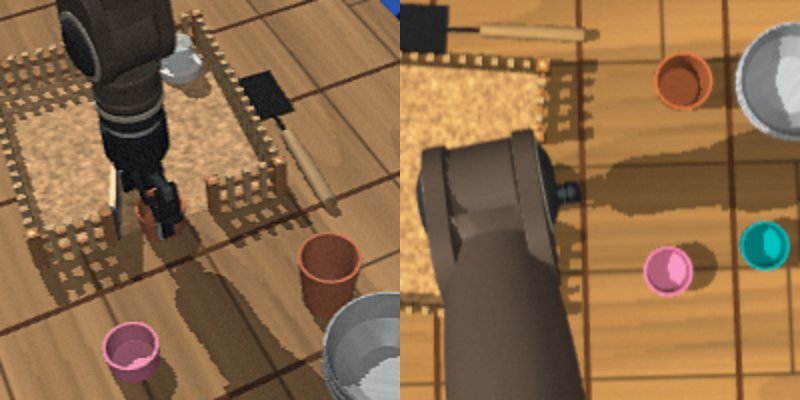

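The left crop shows the gate held about 75° open by finger A at (120,190), with the dish at (160,215) in the gateway, centre at pen x≈6, so half way through. I'll go slowly up to the gate's end, then quicker.

>>> servo_tool:
  steps:
    - {"tx": -0.6,"ty": 4,"tz": 0,"wx": 0,"wy": 0,"wz": 0,"claw": 85}
    - {"tx": -1.2,"ty": 7,"tz": 0,"wx": 0,"wy": 0,"wz": 0,"claw": 85}
    - {"tx": -1.2,"ty": 7,"tz": 0,"wx": 0,"wy": 0,"wz": 0,"claw": 85}
    - {"tx": -1.5,"ty": 9,"tz": 0,"wx": 0,"wy": 0,"wz": 0,"claw": 85}
    - {"tx": -2,"ty": 12,"tz": 0,"wx": 0,"wy": 0,"wz": 0,"claw": 85}
    - {"tx": -3,"ty": 15,"tz": 0,"wx": 0,"wy": 0,"wz": 0,"claw": 85}
    - {"tx": -3.5,"ty": 17,"tz": 0,"wx": 0,"wy": 0,"wz": 0,"claw": 85}
    - {"tx": -3.5,"ty": 17,"tz": 0,"wx": 0,"wy": 0,"wz": 0,"claw": 85}
    - {"tx": -3.5,"ty": 17,"tz": 0,"wx": 0,"wy": 0,"wz": 0,"claw": 85}
    - {"tx": -3.5,"ty": 17,"tz": 0,"wx": 0,"wy": 0,"wz": 0,"claw": 85}
    - {"tx": -3,"ty": 15,"tz": 0,"wx": 0,"wy": 0,"wz": 0,"claw": 85}
    - {"tx": -2,"ty": 10,"tz": 0,"wx": 0,"wy": 0,"wz": 0,"claw": 85}

```text
clock: 9.55
tcp_pos: [0.4642, 0.2272, 0.0052]
tcp_rot: [180.0, -0.0, -173.2]
force: [0.8, -2.7, -0.1]
gripper_width: 0.0852
grasp_force: 1.0
```

```bash
python3 look.py l5
```

```text
clk 9.55 tcp [464.2 227.2   5.2] pen [167.6  17. ] rot [ 180.    -0.  -173.2] j6 19.3 F [ 0.8 -2.7 -0.1]
tool shift [  18.2 -167.5   -0. ]
side 68 dish pen [156.3   4. ] rng [129. 182. -25.  35.] z [27.8 37.6]
top 27 dish pen [158.3   5.3] rng [130. 168. -24.  31.] z [29.5 37.7]
```

View pics/l5.png

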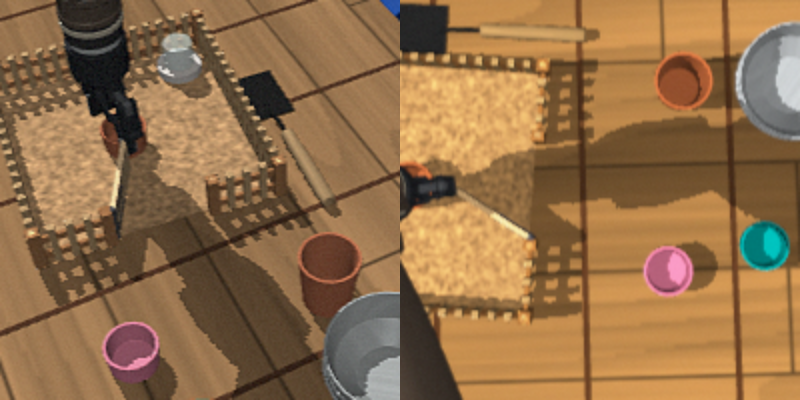

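The dish is inside at pen (157,5). The gate, at (450–535,190–238) in the right half, is swinging shut behind finger B. I'll push a little further so the gate clears the finger, then wait for it to close.

>>> servo_tool:
  steps:
    - {"tx": -1,"ty": 5,"tz": 0,"wx": 0,"wy": 0,"wz": 0,"claw": 85}
    - {"tx": -1,"ty": 6,"tz": 0,"wx": 0,"wy": 0,"wz": 0,"claw": 85}
    - {"tx": -1,"ty": 4,"tz": 0,"wx": 0,"wy": 0,"wz": 0,"claw": 85}
    - {"tx": 0,"ty": 0,"tz": 0,"wx": 0,"wy": 0,"wz": 0,"claw": 85}
    - {"tx": 0,"ty": -4,"tz": 0,"wx": 0,"wy": 0,"wz": 0,"claw": 85}
    - {"tx": 0,"ty": -4,"tz": 0,"wx": 0,"wy": 0,"wz": 0,"claw": 85}
    - {"tx": 0,"ty": 0,"tz": 0,"wx": 0,"wy": 0,"wz": 0,"claw": 85}
    - {"tx": 0,"ty": 0,"tz": 0,"wx": 0,"wy": 0,"wz": 0,"claw": 85}
    - {"tx": 0,"ty": 0,"tz": 0,"wx": 0,"wy": 0,"wz": 0,"claw": 85}
    - {"tx": 0,"ty": 0,"tz": 0,"wx": 0,"wy": 0,"wz": 0,"claw": 85}

```text
clock: 10.65
tcp_pos: [0.4666, 0.2329, 0.0053]
tcp_rot: [180.0, 0.0, -173.3]
force: [0.1, 1.2, -1.3]
gripper_width: 0.0849
grasp_force: 0.0
```

>>> servo_tool:
  steps:
    - {"tx": 0,"ty": 0,"tz": -5,"wx": 0,"wy": 0,"wz": 0,"claw": 85}
    - {"tx": 0,"ty": 0,"tz": -10,"wx": 0,"wy": 0,"wz": 0,"claw": 85}
    - {"tx": 0,"ty": 0,"tz": -20,"wx": 0,"wy": 0,"wz": 0,"claw": 85}
    - {"tx": 0,"ty": 0,"tz": -30,"wx": 0,"wy": 0,"wz": 0,"claw": 85}
    - {"tx": 0,"ty": 0,"tz": -30,"wx": 0,"wy": 0,"wz": 0,"claw": 85}
    - {"tx": 0,"ty": 0,"tz": -30,"wx": 0,"wy": 0,"wz": 0,"claw": 85}
    - {"tx": 0,"ty": 0,"tz": -30,"wx": 0,"wy": 0,"wz": 0,"claw": 85}
    - {"tx": 0,"ty": 20,"tz": -20,"wx": 0,"wy": 0,"wz": 0,"claw": 85}
    - {"tx": 0,"ty": 40,"tz": 0,"wx": 0,"wy": 0,"wz": 0,"claw": 85}
    - {"tx": 0,"ty": 40,"tz": 0,"wx": 0,"wy": 0,"wz": 0,"claw": 85}
    - {"tx": 0,"ty": 40,"tz": 0,"wx": 0,"wy": 0,"wz": 0,"claw": 85}
    - {"tx": 0,"ty": 20,"tz": 0,"wx": 0,"wy": 0,"wz": 0,"claw": 85}

```text
clock: 11.85
tcp_pos: [0.4473, 0.3945, 0.1811]
tcp_rot: [179.9, 0.0, -173.1]
force: [0.1, -0.0, 0.4]
gripper_width: 0.085
grasp_force: 0.0
```

>>> servo_tool:
  steps:
    - {"tx": 0,"ty": 30,"tz": 0,"wx": 0,"wy": 0,"wz": 0,"claw": 85}
    - {"tx": 0,"ty": 40,"tz": 0,"wx": 0,"wy": 0,"wz": 0,"claw": 85}
    - {"tx": 0,"ty": 40,"tz": 0,"wx": 0,"wy": 0,"wz": 0,"claw": 85}
    - {"tx": 0,"ty": 20,"tz": 0,"wx": 0,"wy": 0,"wz": 0,"claw": 85}
    - {"tx": 0,"ty": 0,"tz": 0,"wx": 0,"wy": 0,"wz": 0,"claw": 85}
    - {"tx": 0,"ty": 0,"tz": 0,"wx": 0,"wy": 0,"wz": 0,"claw": 85}
    - {"tx": 0,"ty": 0,"tz": 0,"wx": 0,"wy": 0,"wz": 0,"claw": 85}
    - {"tx": 0,"ty": 0,"tz": 0,"wx": 0,"wy": 0,"wz": 0,"claw": 85}
    - {"tx": 0,"ty": 0,"tz": 0,"wx": 0,"wy": 0,"wz": 0,"claw": 85}
    - {"tx": 0,"ty": 0,"tz": 0,"wx": 0,"wy": 0,"wz": 0,"claw": 85}
    - {"tx": 0,"ty": 0,"tz": 0,"wx": 0,"wy": 0,"wz": 0,"claw": 85}
    - {"tx": 0,"ty": 0,"tz": 0,"wx": 0,"wy": 0,"wz": 0,"claw": 85}

```text
clock: 13.05
tcp_pos: [0.4327, 0.5207, 0.1804]
tcp_rot: [180.0, 0.0, -173.3]
force: [-0.5, 0.4, 0.2]
gripper_width: 0.0849
grasp_force: 0.0
```

```bash
python3 - <<'E'
from h import *
go(p2w(0,0))
im,d=r.grab_frame('side'); im2,d2=r.grab_frame('top')
cv2.imwrite('pics/f.png',np.hstack([cv2.resize(im[130:330,180:380],None,fx=2,fy=2),cv2.resize(im2[190:390,220-70:420-70],None,fx=2,fy=2)]))
E
```

```text
clk 13.05 tcp [432.7 520.7 180.4] pen [457.1  75.1] rot [ 180.     0.  -173.3] j6 43.6 F [-0.5  0.4  0.2]
tool shift [  20.9 -462.7   -0. ]
```

View pics/f.png

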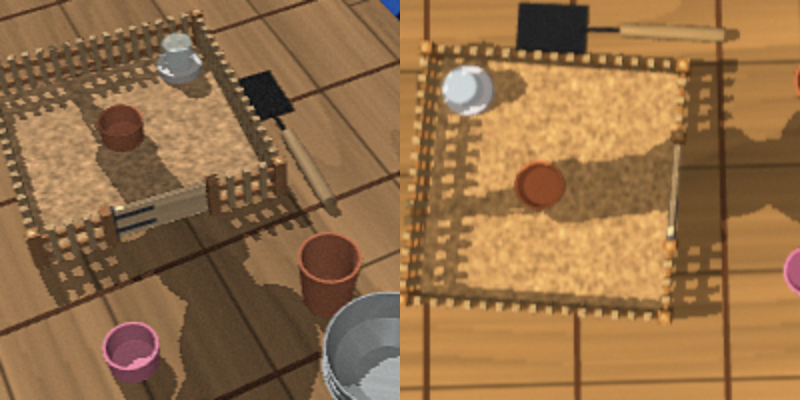

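The gate is fully shut (675,190), the dish stands upright inside at (540,185), and the robot is clear of everything. Handing in.

```bash
python3 -c "
from rig import r
print(r.finish_job())"
```

```text
the job is handed in; nothing more can be done
None
```

The dish stands upright inside the pen with the gate fully shut behind it: one finger held the gate open until the dish was past half way while the other pushed it in, and I handed the job in at about 13 s.

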